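# Clear the feed lane and hold a clasp under the press through its guard window

### The job

The rivet pail stands in the lane in front of the clasp press: carry it upright to the hook stand and hang it there by its bail over both prongs, and let go of it. Then take the feed paddle by its wooden block, pass its tongue through the narrow window of the press guard until the brass clasp plate is centred under the punch, and finish while still holding the paddle there, level and still, without pressing it hard against the guard. Leave the ribbon spool, jar and thread cone where they are.

Things in the scene. Friction and masses are not known exactly. Their poses are not given: they have to be found in the camera images.
- press: Grey bench press fixed to the table, 300 long x 150 wide x 280 high (lever knob 346). Origin on the table under the window. x axis = feed direction (level, into the window), z up. Clear guard box 114 wide, 169 high, its front sheet at x = 0 to 4; behind it the press head (70 wide, underside 210 up) begins at x = 18. Base plate 30 high from x = -15; before that the lane is free.
- window (a point): Centre of the guard window, 100 above the table, in the plane of the guard's outer face; axes as the press. Opening 38 wide (y) x 8 high (z), 2 mm more than the tongue both ways, in a steel frame 62 x 32 that is 10 deep (x = -6 to 4), with lips flaring outward by 6 mm all round from x = -6 to -14.
- punch_spot (a point): Where the centre of the clasp plate belongs: on the punch axis, 40 beyond the window centre along the press's x axis, at the same height of 100. Axes as the press. The punch end is 17 above it, the anvil 18 below it.
- stand: Hook stand fixed to the table: dark base plate 120 x 130 x 12, T-shaped wooden upright 14 thick, 207 high (post 30 wide, crossbar 90 wide x 24 high at the top), with two level steel prongs of 8 diameter pointing to the stand's -x (towards the robot at yaw 0). Origin on the table below the upright's front face.
- prongs (a point): Midway between the prongs, level with their upper surface: 200 above the table, 66 before the upright's face; the place for the bail bar. Axes as the stand: x to the upright, y across, z up. Prongs parallel to x at y = +28 and -28, only air between; ends, 40 before this point, turn up to 18 above it. The pail hangs free from 25 before to 20 behind it.
- pail: Open steel pail with brass rivets, 80 diameter at the rim, 70 high, 175 to 325 g, with a rigid upright bail over it. Origin at the centre of the underside; y axis along the bail's top bar.
- bail (a point): Middle of the bail's flat top bar, 134 above the pail's underside; axes as the pail. Bar 110 long (y), 10 wide (x), 8 high (z); 60 free height below it to the pail's rim and 100 free length between the uprights. Pinch it across its width (along x).
- paddle: Feed paddle standing on the table: beech grip block 56 long x 26 wide x 54 high, a flat aluminium tongue 36 wide x 6 thick sticking out 100 from its +x end at half height (last 6 mm stepped to 32 x 4). Origin at the centre of the block's underside; x along the tongue, z up. 220 to 370 g, centre of mass about 15 ahead of the block's centre.
- grip (a point): Centre of the paddle's grip block, 27 above its underside; axes as the paddle. The block is gripped across its 26 width (along y).
- clasp (a point): Centre of the brass clasp plate (24 x 26, set flush on the tongue) at the tongue's mid thickness: 108 ahead of the block's centre along the paddle's x and 20 behind the tongue's tip, at the same height as the block's centre; axes as the paddle.
- spool: Ribbon spool lying flat, 84 diameter, 30 high; origin at the centre of its underside. To be left alone.
- jar: Glass jar, 60 diameter, 80 high; origin at the centre of its underside. To be left alone.
- cone: Thread cone, 60 diameter, 100 high; origin at the centre of its underside. To be left alone.
Not all that is in view belongs to the job. There is more than one size of the pail; the job needs the smaller. Several things look just like the paddle: the one meant starts nearest to the robot's base.

How it is judged:
On the way:
1. the pail hangs upright and at rest by its bail on the stand's prongs, let go by the gripper (x of bail in the frame of prongs between -0.04 and 0.05 m and y of bail in the frame of prongs between -0.025 and 0.025 m and z of bail in the frame of prongs between -0.004 and 0.012 m and angle between bail's own z axis and vertical below 0.2 rad and contact force between pail and stand above 0.8 N and contact force between the fingers and pail below 0.1 N and linear speed of pail below 0.05 m/s), for 0.3 s.
At the end, for the whole second after the job is handed in: Pail at rest on both prongs (bar within 25 mm of their middle plane, tilt < 0.2 rad), untouched; paddle held in the fingers off the table, clasp centre within 10 mm of the punch spot, aligned to the feed within 0.12 rad, still, under 10 N on the press (all of step 1 and distance between clasp and punch_spot below 0.01 m and angle between the x axis of clasp and the x axis of punch_spot, either way round below 0.12 rad and height (world z) of grip above 0.08 m and contact force between the fingers and paddle above 1.5 N and contact force between paddle and press below 10 N and linear speed of paddle below 0.02 m/s); the arm keeps its last pose, push and grip.
It fails at once if the pail is tipped (over 0.6 rad) (angle between bail's own z axis and vertical above 0.6 rad).
It fails at once if the ribbon spool is disturbed (moved over 30 mm) (distance of spool from where it was at the start of the episode above 0.03 m).
It fails at once if the jar is disturbed (moved over 30 mm) (distance of jar from where it was at the start of the episode above 0.03 m).
It fails at once if the thread cone is disturbed (moved over 30 mm) (distance of cone from where it was at the start of the episode above 0.03 m).
It also fails if it takes over 72 s, if anything falls off the work surface, if the arm or the gripper's body presses on something with over 40 N, if the wrist force passes 120 N, or if a joint passes its speed limit or range.

### The arm

A 6-joint arm with a two-finger parallel gripper is mounted at the origin on the work surface. World frame = base frame: x ahead of the robot, y to its left, z up, the work surface at z = 0. Lengths are in m, angles in rad, forces in N, time in s.
With the tool pointing down it reaches from about 0.375 to 0.975 m from the base axis. Payload 3.8 kg.
Tool frame: the origin (TCP) lies midway between the tips of the shut fingers; the grasp point (between the pads) lies 19 mm behind it; z points along the fingers, y is the direction in which the jaws open and shut (so a half turn about z gives the same grasp; the last joint's range is limited). The gripper opens to 85 mm and grips with 20 to 120 N. Pads are 22 mm wide; open, the fingers measure 114 mm over their backs; the gripper's body (76 mm by 85 mm) begins 54 mm behind the grasp point. The pads swing forward as they close: fully open they stand 13 mm farther back than shut.
Start: joints at [-1.176, 0.264, 1.604, -0, 1.274, -0.037], TCP at [0.282, -0.613, 0.231] pointing down, gripper open.
Joint ranges: [-2.63, 2.63], [-0.94, 2.18], [0.31, 2.57], [-1.31, 4.45], [0, 2.66], [-2.55, 2.55]. Speed limits (rad/s): [2.57, 2.57, 3.14, 3.14, 3.14, 3.14].

### API

Orientations are given as a rotation vector (axis times angle).
In Python, from workcell import bot gives the robot as it stands. The module is installed in compiled form; this text tells all that it offers.
- The arm moves only by the tool play_rows, never from a script. Its argument "series" is a list of rows, each an object with "translation": the shift along the tool's x, y, z in m, a list of three; "spin": the turn about the tool's z in units of 5 degrees (1.0 is 5 degrees). In form: [{"translation": [dx, dy, dz], "spin": spin}, ...]. A call has 1 to 5 rows; each row shifts and turns the commanded pose from where the row before left it, along the tool's axes as they then stand; what a row does not reach is not made up. A row lasts 1/10 s, in which the tool goes at most 50 mm and 8.59 degrees, less where a joint would pass 70% of its speed; a pose out of reach is approached as far as the arm can. A call is refused whole if a number of a shift passes 0.05 or a number of a turn 1, either way. A call with a gripper value outside its range is refused whole. "jaw" is the gripper's target within -1 to 1 (fully open at 1, half-way at 0, shut at -1), set as the call begins (left out, the last holds). The fingers move at their own pace and stop on an object; "force" is the grip in N (left out, the last holds). Time passes only in rows, so rows that do not move let the fingers close. It gives the time, the measured TCP pose, the force and the opening at its end, in the units of the state.
- bot.read_state(): the state, without advancing time (a new reading comes with each control period).
- bot.read_camera(name): name is "side" or "top"; returns the picture (420x560x3 uint8, blue, green, red); there is no depth.
- bot.get_calibration(name): a dict with "fov_y" (degrees; the focal length in pixels is half the picture's height over the tangent of half this angle, whatever the lens; pixels are square), "cx", "cy" (the principal point, pixels), "R" (3x3) and "t" (3): a world point X has camera coordinates R X + t. Camera axes: x right, y down, z forward; pixel columns grow to the right and rows downward; lengths in m; the calibration is good to about 2 mm. A picture is of the moment at which its call begins. get_calibration takes no time and is no camera call.
- bot.finish_job(): hands the job in, once; it reports no verdict.
The state is a dict: "time": time; "q": joint angles; "joint_vel": joint speeds; "joint_torque": joint torques, N m; "tool_pos": TCP position; "tcp_rot": TCP orientation; "wrist_force": force on the tool from outside, world axes, zero at the start; "torque": the same for the moment, N m; "width": opening from 0.0 (shut) to 1.0 (fully open).
Only numpy, scipy, OpenCV 4.12 (cv2) and the standard library are available. Lean on these libraries where they do the work, as an engineer would, in place of code of your own. Each camera call takes 0.05 s, during which the arm holds its last target. There are 200 camera calls.

## Working session

There is one attempt and no reset: what is moved stays moved. The work goes in short steps, Python scripts to look and compute and a tool call to move; the robot and the scene stay as the last step left them, time stands still between calls to the robot, and variables do not carry over. Pictures are saved under pics/ and viewed, about 8 in all and at most 12, crops included, and the job is handed in when it is done.

Besides the shell and the picture viewer there is one more tool, called after "Request:" as name(argument=value, ...), one argument or row to a line, values as JSON. play_rows: Moves the arm, as the interface text tells. Its arguments: {"type":"object","properties":{"series":{"type":"array","items":{"type":"object","properties":{"translation":{"type":"array","items":{"type":"number"}},"spin":{"type":"number"}}}},"jaw":{"type":"number"},"force":{"type":"number"}},"required":["series"]}

```bash
mkdir -p pics; python3 - <<'E'
from workcell import bot
import cv2
for n in ("top","side"):
    cv2.imwrite(f"pics/{n}0.png",bot.read_camera(n)); c=bot.get_calibration(n); print(n,c)
print(bot.read_state())
E
```

```text
top {'fov_y': 49.23146559694542, 'cx': 294.0641153276109, 'cy': 206.64141524025825, 'R': array([[ 0.02136079, -0.99973801, -0.00822363],
       [-0.99839154, -0.0208985 , -0.05270278],
       [ 0.05251712,  0.00933618, -0.99857638]]), 't': array([-0.01429355,  0.59373506,  1.09435941])}
side {'fov_y': 53.8407555822456, 'cx': 282.0873560215875, 'cy': 215.73554819215084, 'R': array([[ 0.9817557 , -0.19012511, -0.00285997],
       [-0.14793593, -0.75427972, -0.63966949],
       [ 0.11946002,  0.62842226, -0.76864476]]), 't': array([-0.56632132,  0.18624652,  0.95329031])}
{'time': 0.1, 'q': array([-1.17592712e+00,  2.64676405e-01,  1.60523522e+00, -4.38694647e-06,
        1.27370985e+00, -3.68973311e-02]), 'joint_vel': array([-0.00022632, -0.00245992, -0.0020499 , -0.00206461,  0.00038966,
        0.00066224]), 'joint_torque': array([ 5.05300686e-04, -5.16708469e+01, -3.68590450e+01, -5.16172372e-05,
        6.26099703e-03,  2.53847844e-05]), 'tool_pos': array([ 0.28221533, -0.61244377,  0.23008868]), 'tcp_rot': array([-3.06671883e+00, -6.72535915e-01,  5.73480822e-04]), 'wrist_force': array([ 0.17838444, -0.09265932, -0.61766596]), 'torque': array([ 0.11113704, -0.01705903, -0.04265384]), 'width': 1.0012027872967963}
```

View pics/top0.png

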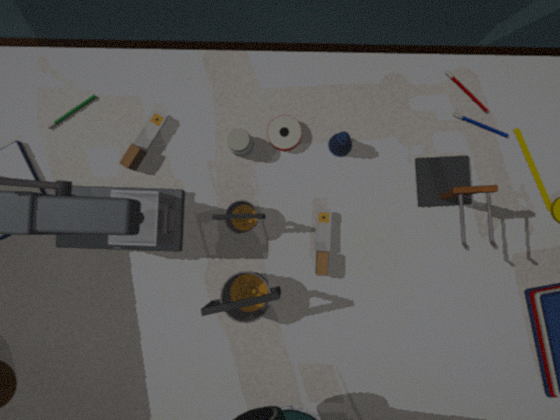

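View pics/side0.png

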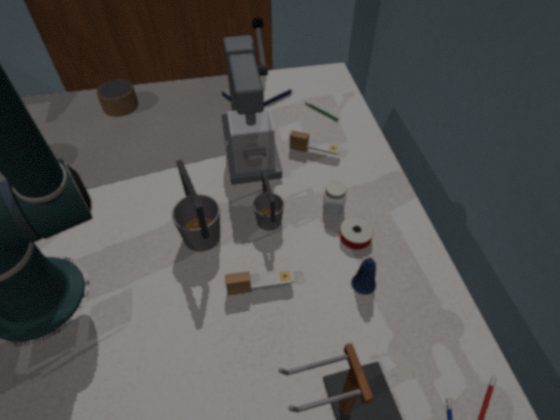

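Top view: the two pails are at (243,216), small, and (247,295), large. The paddle-like things are at (322,245) and (143,143), and the one at (322,245) is nearer the base, which sits at the bottom edge. The press is at left feeding toward image left. The stand is at right (470,190) with prongs pointing down the image. Next I take enlarged crops for corner pixels and to confirm the candidates.

```bash
cat > h.py <<'E'
import numpy as np, cv2
from scipy.spatial.transform import Rotation as Ro
from scipy.optimize import least_squares
from workcell import bot
def proj(n,X):
    c=bot.get_calibration(n); f=210/np.tan(np.radians(c['fov_y']/2))
    Y=np.asarray(X,float)@c['R'].T+c['t']; return Y[...,:2]/Y[...,2:]*f+[c['cx'],c['cy']]
def unproj(n,uv,z):
    c=bot.get_calibration(n); f=210/np.tan(np.radians(c['fov_y']/2))
    d=c['R'].T@np.array([(uv[0]-c['cx'])/f,(uv[1]-c['cy'])/f,1]); o=-c['R'].T@c['t']
    return o+d*(z-o[2])/d[2]
def crop(img,x0,y0,x1,y1,s,name,step=20):
    a=cv2.resize(img[y0:y1,x0:x1],None,fx=s,fy=s,interpolation=cv2.INTER_CUBIC)
    a=np.clip(255*(a/255.)**0.6,0,255).astype(np.uint8)
    for x in range(-(-x0//step)*step,x1,step):
        cv2.line(a,(int((x-x0+.5)*s),0),(int((x-x0+.5)*s),6),(0,0,255),1); cv2.putText(a,str(x),(int((x-x0)*s)+3,16),0,.4,(0,0,255),1)
    for y in range(-(-y0//step)*step,y1,step):
        cv2.line(a,(0,int((y-y0+.5)*s)),(6,int((y-y0+.5)*s)),(0,0,255),1); cv2.putText(a,str(y),(8,int((y-y0)*s)+6),0,.4,(0,0,255),1)
    if name: cv2.imwrite(f"pics/{name}.png",a)
    return a
def fit(obs,x0,z=0.):
    "obs: list of (cam,(u,v),local xyz); pose x,y,yaw on table"
    def X(p,l): c,s=np.cos(p[2]),np.sin(p[2]); return [p[0]+c*l[0]-s*l[1],p[1]+s*l[0]+c*l[1],l[2]+z]
    r=least_squares(lambda p:np.concatenate([proj(n,X(p,l))-uv for n,uv,l in obs]),x0)
    return r.x,r.fun.reshape(-1,2)
def tool(world_d):
    "world displacement -> tool displacement"
    s=bot.read_state(); return Ro.from_rotvec(s['tcp_rot']).inv().apply(world_d)
E
python3 - <<'E'
from h import *
t=cv2.imread("pics/top0.png"); s=cv2.imread("pics/side0.png")
crop(t,130,110,350,280,3.5,"c1")
crop(t,400,140,510,255,5,"c2",10)
crop(s,215,90,315,240,4,"c3",10)
a=crop(s,215,260,315,300,5.5,None,10)
b=crop(s,275,335,415,420,5.5,None,10)
a=cv2.copyMakeBorder(a,0,0,0,max(0,b.shape[1]-a.shape[1]),cv2.BORDER_CONSTANT)
cv2.imwrite("pics/c4.png",cv2.resize(np.vstack([a,b]),None,fx=.85,fy=.85)) 
E
```

```text
(no output)
```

View pics/c1.png

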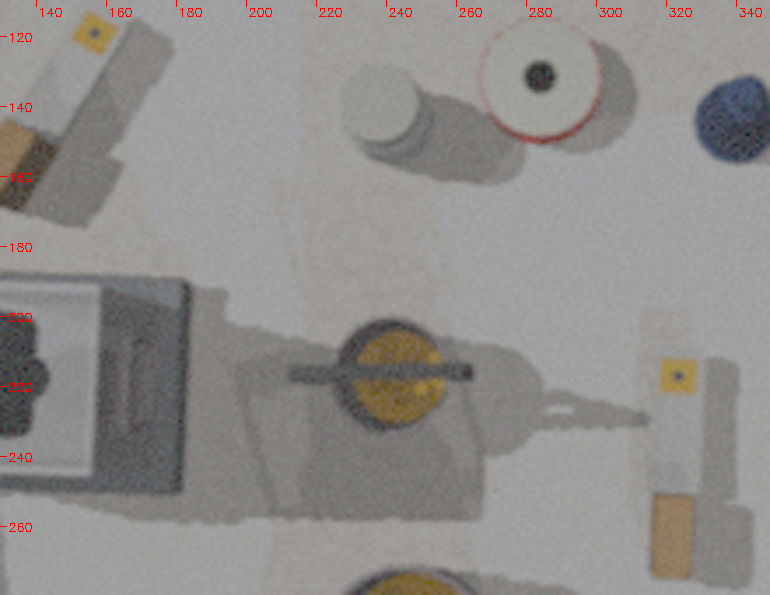

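View pics/c2.png

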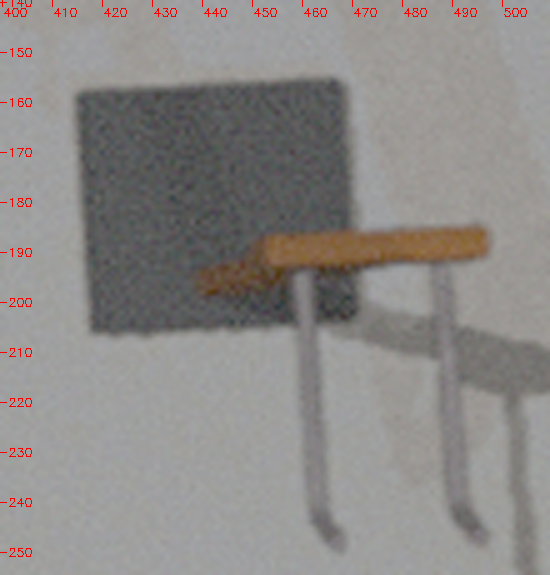

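View pics/c3.png

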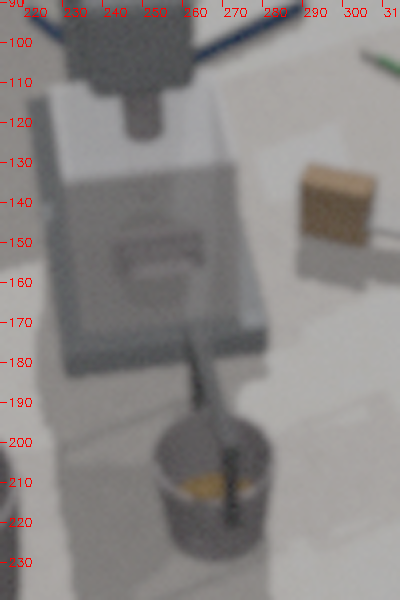

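The crops show:
- **Pail:** small pail, bail bar at top px (238,216), running almost along the image row.
- **Paddle:** upright grip block at (321,263), clasp at (323,217). It is the nearer one, as the other at about (135,155) lies farther from the base.
- **Stand:** crossbar at (475,189), prongs going down to (466,248) and (496,247).
- **Press:** guard front at column 158, base front at column 183.

Now the pose fits.

```bash
cat > meas.py <<'E'
from h import *
A=lambda x,y:(130+(x+.5)/3.5-.5,110+(y+.5)/3.5-.5)
B=lambda x,y:(400+(x+.5)/5-.5,140+(y+.5)/5-.5)
C=lambda x,y:(215+(x+.5)/4-.5,90+(y+.5)/4-.5)
T,S="top","side"
np.set_printoptions(precision=4,suppress=True)
def show(n,r): print(n,r[0],'resid px\n',r[1].round(1).tolist())
pad=fit([(T,A(653,494),(.028,.013,.054)),(T,A(691,494),(.028,-.013,.054)),(T,A(651,577),(-.028,.013,.054)),(T,A(689,580),(-.028,-.013,.054)),(T,A(678,377),(.108,0,.03))],[.5,-.1,0])
show('paddle',pad)
pail=fit([(T,A(290,375),(0,.055,.138)),(T,A(469,371),(0,-.055,.138)),(T,A(391,374),(0,0,.07)),(S,C(214,463),(0,0,.07))],[.55,.1,0]); show('pail',pail)
st=fit([(T,B(262,238),(.014,.045,.207)),(T,B(488,227),(.014,-.045,.207)),(T,B(303,268),(0,.028,.2)),(T,B(441,262),(0,-.028,.2)),(T,B(338,545),(-.106,.028,.218)),(T,B(480,538),(-.106,-.028,.218))],[.6,-.4,0]); show('stand',st)
pr=fit([(T,A(100,285),(0,-.057,.169)),(T,A(93,475),(0,.057,.169)),(T,A(188,280),(-.015,-.075,.03)),(T,A(182,492),(-.015,.075,.03)),(S,C(65,182),(0,.057,.169)),(S,C(235,162),(0,-.057,.169)),(S,C(65,350),(-.015,.075,.03)),(S,C(268,324),(-.015,-.075,.03))],[.55,.25,1.57]); show('press',pr)
x,y,a=st[0]; print('prongs pt',x-.066*np.cos(a),y-.066*np.sin(a))
s=bot.read_state(); print(s['tool_pos'],Ro.from_rotvec(s['tcp_rot']).as_matrix())
x,y,a=pr[0]
print('window side px pred',proj(S,[x,y,.1]), 'frame TL', proj(S,[x-.031*np.sin(a)*1,y+.031*np.cos(a),.116]),proj(S,[x+.031*np.sin(a),y-.031*np.cos(a),.084]))
for n,p in(('spool',(283,132)),('jar',(238,141)),('cone',(340,144))): print(n,unproj(T,p,.05))
E
python3 meas.py
```

```text
paddle [ 0.4623 -0.0684 -0.029 ] resid px
 [[0.2, -0.2], [0.5, 0.4], [-0.4, 0.3], [-0.0, 0.0], [-0.3, -0.5]]
pail [0.5645 0.1169 0.0435] resid px
 [[0.2, -0.1], [0.1, -0.1], [0.7, 0.6], [0.2, -1.7]]
stand [ 0.6181 -0.3653  0.072 ] resid px
 [[0.3, 0.3], [0.1, 0.2], [-0.2, 1.1], [0.0, 0.9], [-0.2, -1.2], [-0.0, -1.3]]
press [0.5552 0.2811 1.573 ] resid px
 [[0.4, 0.2], [0.5, 0.4], [-0.6, -0.8], [-0.9, 1.4], [0.0, -0.4], [1.3, -0.9], [-0.9, 1.2], [1.1, 0.3]]
prongs pt 0.5522217868538015 -0.3700504255730348
[ 0.2822 -0.6124  0.2301] [[ 0.9082  0.4185 -0.0008]
 [ 0.4185 -0.9082  0.0019]
 [ 0.0001 -0.002  -1.    ]]
window side px pred [254.3953 152.2385] frame TL [242.5726 149.2171] [265.884  155.1745]
spool [0.7685 0.0279 0.05  ]
jar [0.7449 0.1339 0.05  ]
cone [ 0.7425 -0.1074  0.05  ]
```

Request:
play_rows(
  series=[
    {"translation": [0, 0, -0.004], "spin": -1},
    {"translation": [0, 0, -0.004], "spin": -1},
    {"translation": [0, 0, -0.004], "spin": -1},
    {"translation": [0, 0, -0.004], "spin": -1},
    {"translation": [0, 0, -0.004], "spin": -1},
  ],
  jaw=1,
  force=50,
)

```text
time: 0.6
tool_pos: [0.2823, -0.6127, 0.2506]
tcp_rot: [-2.847, -1.326, -0.0]
wrist_force: [-0.7, -0.4, 0.6]
width: 1.001
```

Request:
play_rows(
  series=[
    {"translation": [0, 0, 0], "spin": -1},
    {"translation": [0, 0, 0], "spin": -1},
    {"translation": [0, 0, 0], "spin": -1},
    {"translation": [0, 0, 0], "spin": -1},
    {"translation": [0, 0, 0], "spin": -1},
  ],
)

```text
time: 1.1
tool_pos: [0.2823, -0.6126, 0.2504]
tcp_rot: [-2.492, -1.91, -0.001]
wrist_force: [0.2, -0.1, 0.0]
width: 1.0
```

Request:
play_rows(
  series=[
    {"translation": [0, 0, 0], "spin": -1},
    {"translation": [0, 0, 0], "spin": -1},
    {"translation": [0, 0, 0], "spin": -1},
    {"translation": [0, 0, 0], "spin": -0.56},
    {"translation": [0, 0, 0], "spin": 0},
  ],
)

```text
time: 1.6
tool_pos: [0.2823, -0.6127, 0.2505]
tcp_rot: [-2.171, -2.269, -0.001]
wrist_force: [1.0, -0.3, 0.1]
width: 1.005
```

Request:
play_rows(
  series=[
    {"translation": [0.036, 0.0157, 0], "spin": 0},
    {"translation": [0.036, 0.0157, 0], "spin": 0},
    {"translation": [0.036, 0.0157, 0], "spin": 0},
    {"translation": [0.036, 0.0157, 0], "spin": 0},
    {"translation": [0.036, 0.0157, 0], "spin": 0},
  ],
)

```text
time: 2.1
tool_pos: [0.3531, -0.4281, 0.2509]
tcp_rot: [-2.173, -2.268, -0.0]
wrist_force: [1.1, -0.8, 0.4]
width: 0.998
```

Request:
play_rows(
  series=[
    {"translation": [0.036, 0.0157, 0], "spin": 0},
    {"translation": [0.036, 0.0157, 0], "spin": 0},
    {"translation": [0.036, 0.0157, 0], "spin": 0},
    {"translation": [0.036, 0.0157, 0], "spin": 0},
    {"translation": [0.036, 0.0157, 0], "spin": 0},
  ],
)

```text
time: 2.6
tool_pos: [0.4235, -0.2448, 0.2512]
tcp_rot: [-2.174, -2.268, -0.0]
wrist_force: [0.4, 0.3, -0.5]
width: 1.0
```

Request:
play_rows(
  series=[
    {"translation": [0.036, 0.0157, 0], "spin": 0},
    {"translation": [0.036, 0.0157, 0], "spin": 0},
    {"translation": [0.036, 0.0157, 0], "spin": 0},
    {"translation": [0.036, 0.0157, 0], "spin": 0},
    {"translation": [0.036, 0.0157, 0], "spin": 0},
  ],
)

```text
time: 3.1
tool_pos: [0.494, -0.0615, 0.2512]
tcp_rot: [2.173, 2.269, 0.0]
wrist_force: [0.3, 0.2, -0.6]
width: 0.998
```

Request:
play_rows(
  series=[
    {"translation": [0.036, 0.0157, 0], "spin": 0},
    {"translation": [0.036, 0.0157, 0], "spin": 0},
    {"translation": [0.036, 0.0157, 0], "spin": 0},
    {"translation": [0.03, 0.0157, 0], "spin": 0},
    {"translation": [0, 0, 0], "spin": 0},
  ],
)

```text
time: 3.6
tool_pos: [0.5514, 0.081, 0.2509]
tcp_rot: [-2.168, -2.272, -0.002]
wrist_force: [0.4, -0.7, -0.4]
width: 0.997
```

Request:
play_rows(
  series=[
    {"translation": [0.0175, 0.0073, 0], "spin": 0},
    {"translation": [0.0175, 0.0073, -0.0], "spin": 0},
    {"translation": [0, 0, 0.015], "spin": 0},
    {"translation": [0, 0, 0.02], "spin": 0},
    {"translation": [0, 0, 0.02], "spin": 0},
  ],
)

```text
time: 4.1
tool_pos: [0.5631, 0.1126, 0.1949]
tcp_rot: [2.172, 2.27, -0.001]
wrist_force: [0.4, 0.1, -0.1]
width: 1.001
```

```bash
python3 - <<'E'
from h import *
s=bot.read_state(); print(s['tool_pos'],s['wrist_force'])
a=crop(bot.read_camera("side"),200,110,320,250,4,"d1")
E
```

```text
[0.56306407 0.11255319 0.19489211] [ 0.44789496  0.14022462 -0.08853619]
```

View pics/d1.png

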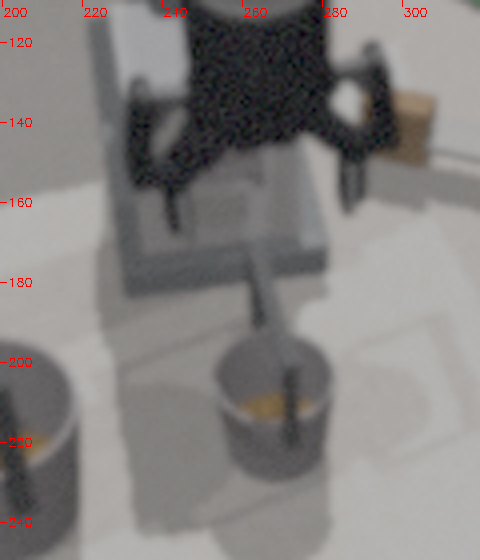

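The fingers (tips at side px 243 and 286) straddle the bail bar around (266,185). Descending and closing.

Request:
play_rows(
  series=[
    {"translation": [0.004, 0.001, 0.02], "spin": 0},
    {"translation": [0, 0, 0.02], "spin": 0},
    {"translation": [0, 0, 0.02], "spin": 0},
    {"translation": [0, 0, 0.02], "spin": 0},
    {"translation": [0, 0, 0], "spin": 0},
  ],
)

```text
time: 4.65
tool_pos: [0.5611, 0.116, 0.1126]
tcp_rot: [-2.17, -2.266, 0.01]
wrist_force: [-0.7, 0.5, 0.0]
width: 0.999
```

Request:
play_rows(
  series=[
    {"translation": [0, 0, 0], "spin": 0},
    {"translation": [0, 0, 0], "spin": 0},
    {"translation": [0, 0, 0], "spin": 0},
    {"translation": [0, 0, 0], "spin": 0},
    {"translation": [0, 0, 0], "spin": 0},
  ],
  jaw=-1,
  force=70,
)

```text
time: 5.15
tool_pos: [0.5648, 0.1172, 0.1171]
tcp_rot: [2.171, 2.27, 0.002]
wrist_force: [1.0, -0.0, -0.2]
width: 0.146
```

Request:
play_rows(
  series=[
    {"translation": [0, 0, 0], "spin": 0},
    {"translation": [0, 0, 0], "spin": 0},
    {"translation": [0, 0, 0], "spin": 0},
    {"translation": [0, 0, 0], "spin": 0},
    {"translation": [0, 0, 0], "spin": 0},
  ],
)

```text
time: 5.65
tool_pos: [0.5652, 0.1173, 0.1172]
tcp_rot: [2.171, 2.269, 0.002]
wrist_force: [0.4, -1.0, 5.0]
width: 0.098
```

Request:
play_rows(
  series=[
    {"translation": [0, 0, -0.01], "spin": 0},
    {"translation": [0, 0, -0.02], "spin": 0},
    {"translation": [0, 0, -0.03], "spin": 0},
    {"translation": [0, 0, -0.02], "spin": 0},
    {"translation": [0, 0, -0.01], "spin": 0},
  ],
)

```text
time: 6.15
tool_pos: [0.5645, 0.1173, 0.208]
tcp_rot: [2.171, 2.27, 0.002]
wrist_force: [0.3, -0.3, -1.2]
width: 0.093
```

Request:
play_rows(
  series=[
    {"translation": [0, 0, -0.013], "spin": -0.33},
    {"translation": [-0.008, -0.0028, 0], "spin": 0},
    {"translation": [-0.016, -0.0055, 0], "spin": 0},
    {"translation": [-0.024, -0.0083, 0], "spin": 0},
    {"translation": [-0.028, -0.0097, 0], "spin": 0},
  ],
)

```text
time: 6.65
tool_pos: [0.5419, 0.038, 0.2174]
tcp_rot: [-2.136, -2.301, 0.004]
wrist_force: [-0.0, 0.2, -1.6]
width: 0.096
```

Request:
play_rows(
  series=[
    {"translation": [-0.028, -0.0097, 0], "spin": 0},
    {"translation": [-0.028, -0.0097, 0], "spin": 0},
    {"translation": [-0.028, -0.0097, 0], "spin": 0},
    {"translation": [-0.028, -0.0097, 0], "spin": 0},
    {"translation": [-0.028, -0.0097, 0], "spin": 0},
  ],
)

```text
time: 7.15
tool_pos: [0.5031, -0.1057, 0.2175]
tcp_rot: [-2.138, -2.299, 0.003]
wrist_force: [0.5, -0.9, -0.9]
width: 0.096
```

Request:
play_rows(
  series=[
    {"translation": [-0.028, -0.0097, 0], "spin": 0},
    {"translation": [-0.028, -0.0097, 0], "spin": 0},
    {"translation": [-0.028, -0.0097, 0], "spin": 0},
    {"translation": [-0.028, -0.0097, 0], "spin": 0},
    {"translation": [-0.028, -0.0097, 0], "spin": 0},
  ],
)

```text
time: 7.65
tool_pos: [0.4648, -0.2483, 0.2175]
tcp_rot: [-2.138, -2.298, 0.002]
wrist_force: [0.1, -0.7, -1.3]
width: 0.098
```

Request:
play_rows(
  series=[
    {"translation": [-0.028, -0.0097, 0], "spin": 0},
    {"translation": [-0.028, -0.0097, 0], "spin": 0},
    {"translation": [-0.024, -0.0083, 0], "spin": 0},
    {"translation": [-0.016, -0.0055, 0], "spin": 0},
    {"translation": [-0.008, -0.0028, 0], "spin": 0},
  ],
)

```text
time: 8.15
tool_pos: [0.4373, -0.3545, 0.2181]
tcp_rot: [-2.14, -2.297, 0.001]
wrist_force: [0.4, -0.7, -1.1]
width: 0.099
```

```bash
python3 - <<'E'
from h import *
t=bot.read_camera("top");s=bot.read_camera("side"); st=bot.read_state(); print(st['tool_pos'],st['wrist_force'],Ro.from_rotvec(st['tcp_rot']).as_matrix().round(4).tolist())
a=crop(t,400,140,530,330,3.1,None);b=crop(s,240,270,400,420,2.45,None)
h=max(a.shape[0],b.shape[0]); p=lambda i:cv2.copyMakeBorder(i,0,h-i.shape[0],0,0,cv2.BORDER_CONSTANT)
cv2.imwrite("pics/e1.png",np.hstack([p(a),p(b)]))
E
```

```text
[ 0.43808669 -0.35377022  0.21848701] [-0.53525244  0.2912833  -2.25985896] [[-0.0714, 0.9974, -0.0011], [0.9974, 0.0714, 0.0011], [0.0012, -0.001, -1.0]]
```

View pics/e1.png

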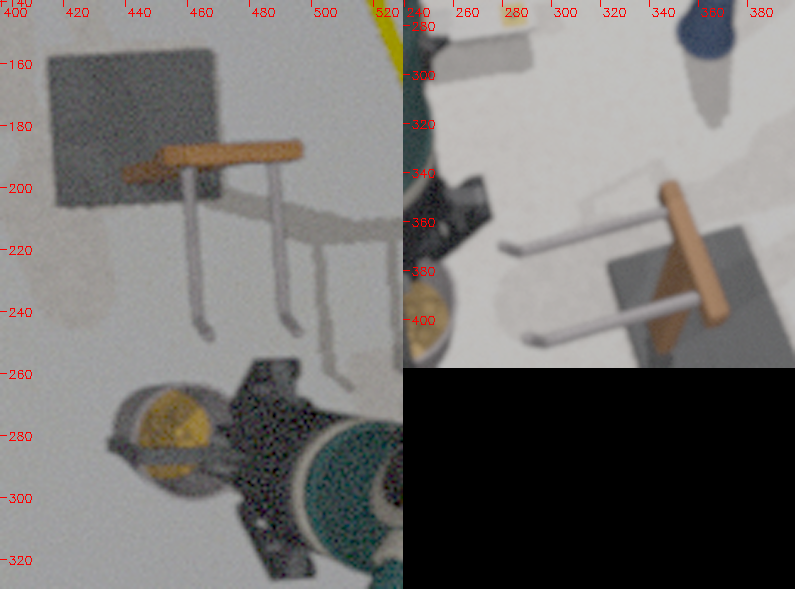

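Pail hangs upright in the gripper (top px ~(459,281)), in front of the prongs whose tips are at (462,247) and (491,246). Next: align sideways, then slide in above the prongs.

Request:
play_rows(
  series=[
    {"translation": [-0.008, 0, 0], "spin": 0},
    {"translation": [-0.008, 0, 0], "spin": 0},
    {"translation": [-0.008, 0, 0], "spin": 0},
    {"translation": [0, 0.006, 0], "spin": 0},
    {"translation": [0, 0.012, 0], "spin": 0},
  ],
)

```text
time: 8.75
tool_pos: [0.459, -0.3758, 0.2193]
tcp_rot: [-2.14, -2.3, -0.0]
wrist_force: [0.1, -0.2, -2.6]
width: 0.097
```

Request:
play_rows(
  series=[
    {"translation": [0, 0.018, 0], "spin": 0},
    {"translation": [0, 0.018, 0], "spin": 0},
    {"translation": [0, 0.018, 0], "spin": 0},
    {"translation": [0, 0.018, 0], "spin": 0},
    {"translation": [0, 0.014, 0], "spin": 0},
  ],
)

```text
time: 9.25
tool_pos: [0.5469, -0.369, 0.219]
tcp_rot: [2.137, 2.302, 0.0]
wrist_force: [0.4, 0.6, -0.8]
width: 0.096
```

Request:
play_rows(
  series=[
    {"translation": [0, 0.008, 0], "spin": 0},
    {"translation": [0, 0, 0], "spin": 0},
    {"translation": [0, 0, 0.008], "spin": 0},
    {"translation": [0, 0, 0.008], "spin": 0},
    {"translation": [0, 0, 0.006], "spin": 0},
  ],
)

```text
time: 9.75
tool_pos: [0.5513, -0.3688, 0.1959]
tcp_rot: [-2.138, -2.299, 0.001]
wrist_force: [0.4, -0.7, -2.4]
width: 0.096
```

```bash
python3 - <<'E'
from h import *
s=bot.read_camera("side"); st=bot.read_state(); print(st['tool_pos'],st['wrist_force'])
crop(s,260,290,420,420,4.6,"e2")
E
```

```text
[ 0.5508341  -0.36846414  0.19464843] [-0.05799179  0.65290438 -2.68639184]
```

View pics/e2.png

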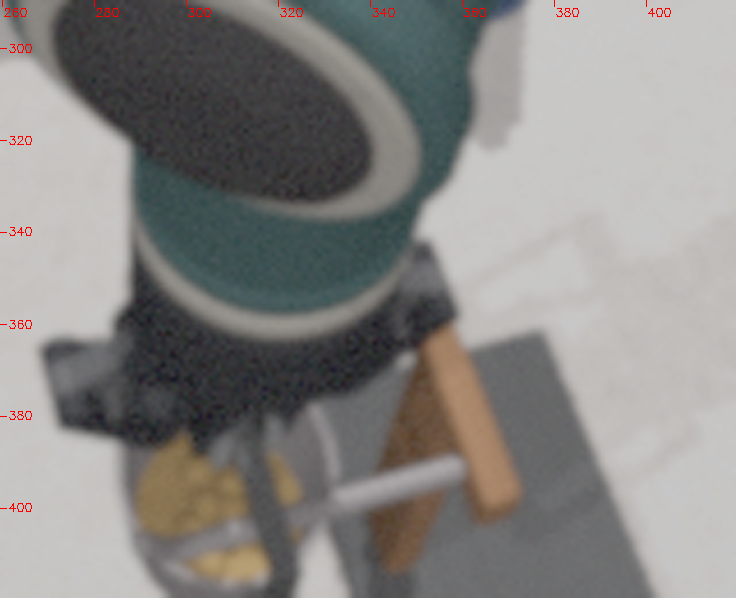

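The prong runs through under the bail bar, as wanted. Lowering onto the prongs until the weight goes off, then opening.

Request:
play_rows(
  series=[
    {"translation": [0, 0, 0.003], "spin": 0},
    {"translation": [0, 0, 0.003], "spin": 0},
    {"translation": [0, 0, 0.001], "spin": 0},
    {"translation": [0, 0, 0.001], "spin": 0},
    {"translation": [0, 0, 0], "spin": 0},
  ],
)

```text
time: 10.3
tool_pos: [0.5526, -0.3691, 0.1894]
tcp_rot: [2.139, 2.301, 0.0]
wrist_force: [-0.0, 0.3, -1.7]
width: 0.099
```

Request:
play_rows(
  series=[
    {"translation": [0, 0, 0.001], "spin": 0},
    {"translation": [0, 0, 0.001], "spin": 0},
    {"translation": [0, 0, 0], "spin": 0},
    {"translation": [0, 0, 0], "spin": 0},
    {"translation": [0, 0, 0], "spin": 0},
  ],
)

```text
time: 10.8
tool_pos: [0.5525, -0.369, 0.1873]
tcp_rot: [2.139, 2.301, -0.0]
wrist_force: [0.5, -0.4, -1.0]
width: 0.096
```

Request:
play_rows(
  series=[
    {"translation": [0, 0, 0.0015], "spin": 0},
    {"translation": [0, 0, 0.0015], "spin": 0},
    {"translation": [0, 0, 0], "spin": 0},
    {"translation": [0, 0, 0], "spin": 0},
    {"translation": [0, 0, 0], "spin": 0},
  ],
)

```text
time: 11.3
tool_pos: [0.5527, -0.3691, 0.187]
tcp_rot: [2.138, 2.3, 0.0]
wrist_force: [-3.8, 2.3, 8.8]
width: 0.096
```

Request:
play_rows(
  series=[
    {"translation": [0, 0, -0.0015], "spin": 0},
    {"translation": [0, 0, -0.001], "spin": 0},
    {"translation": [0, 0, 0], "spin": 0},
    {"translation": [0, 0, 0], "spin": 0},
    {"translation": [0, 0, 0], "spin": 0},
  ],
  jaw=0,
)

```text
time: 11.8
tool_pos: [0.5524, -0.3689, 0.1864]
tcp_rot: [-2.138, -2.301, 0.0]
wrist_force: [-0.7, 0.9, 0.5]
width: 0.5
```

Request:
play_rows(
  series=[
    {"translation": [0, 0, 0], "spin": 0},
    {"translation": [0, 0, 0], "spin": 0},
    {"translation": [0, 0, -0.005], "spin": 0},
    {"translation": [0, 0, -0.01], "spin": 0},
    {"translation": [0, 0, -0.02], "spin": 0},
  ],
)

```text
time: 12.3
tool_pos: [0.5516, -0.3684, 0.2209]
tcp_rot: [-2.137, -2.299, 0.001]
wrist_force: [-0.1, -0.2, -0.1]
width: 0.503
```

Request:
play_rows(
  series=[
    {"translation": [0, 0, -0.03], "spin": 0},
    {"translation": [0, 0, -0.03], "spin": 0},
    {"translation": [0, 0, -0.02], "spin": 0},
    {"translation": [0, 0, 0], "spin": 0},
    {"translation": [0, 0, 0], "spin": 0},
  ],
)

```text
time: 12.8
tool_pos: [0.5527, -0.3692, 0.3026]
tcp_rot: [2.138, 2.3, 0.0]
wrist_force: [-0.1, 0.4, -0.3]
width: 0.5
```

```bash
python3 - <<'E'
from h import *
s=bot.read_camera("side"); st=bot.read_state(); print(st['tool_pos'],st['wrist_force'],Ro.from_rotvec(st['tcp_rot']).as_matrix().round(4).tolist())
crop(s,260,290,420,420,4.6,"e3")
E
```

```text
[ 0.55210137 -0.36871956  0.30092709] [-1.59606003  0.86026461  0.06564133] [[-0.073, 0.9973, -0.0009], [0.9973, 0.073, 0.0007], [0.0007, -0.0009, -1.0]]
```

View pics/e3.png

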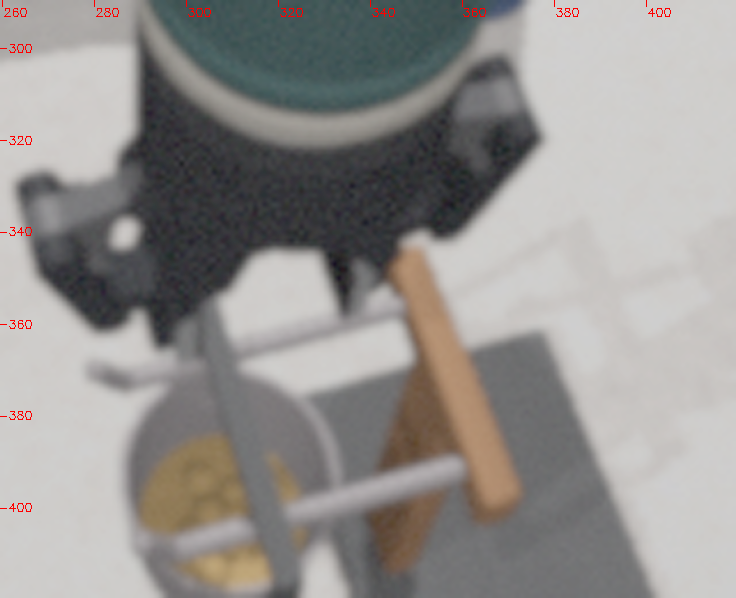

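The pail hangs on both prongs, bar crossing them at (305,360) and (320,402), with the fingers clear above. On to the paddle.

Request:
play_rows(
  series=[
    {"translation": [0.02, -0.0045, 0], "spin": 0},
    {"translation": [0.036, -0.008, 0], "spin": 0},
    {"translation": [0.036, -0.008, 0], "spin": 0},
    {"translation": [0.036, -0.008, 0], "spin": 0},
    {"translation": [0.036, -0.008, 0], "spin": 0},
  ],
  jaw=1,
)

```text
time: 13.35
tool_pos: [0.5025, -0.2064, 0.2992]
tcp_rot: [-2.136, -2.298, 0.002]
wrist_force: [0.9, 0.4, 0.2]
width: 1.001
```

Request:
play_rows(
  series=[
    {"translation": [0.036, -0.008, 0], "spin": 0},
    {"translation": [0.036, -0.008, 0], "spin": 0},
    {"translation": [0.036, -0.008, 0], "spin": 0},
    {"translation": [0.034, -0.0072, 0], "spin": 0},
    {"translation": [0, 0, 0], "spin": 0},
  ],
)

```text
time: 13.85
tool_pos: [0.4604, -0.0654, 0.2997]
tcp_rot: [-2.132, -2.302, 0.001]
wrist_force: [0.9, -0.1, -0.2]
width: 0.997
```

Request:
play_rows(
  series=[
    {"translation": [0, 0, 0.01], "spin": 1},
    {"translation": [0, 0, 0.01], "spin": 1},
    {"translation": [0, 0, 0.01], "spin": 1},
    {"translation": [0, 0, 0.01], "spin": 1},
    {"translation": [0, 0, 0.01], "spin": 1},
  ],
)

```text
time: 14.35
tool_pos: [0.4618, -0.0692, 0.2495]
tcp_rot: [-2.588, -1.778, 0.004]
wrist_force: [0.8, -0.1, 0.3]
width: 0.999
```

Request:
play_rows(
  series=[
    {"translation": [0, 0, 0.01], "spin": 1},
    {"translation": [0, 0, 0.01], "spin": 1},
    {"translation": [0, 0, 0.01], "spin": 1},
    {"translation": [0, 0, 0.01], "spin": 1},
    {"translation": [0, 0, 0.01], "spin": 1},
  ],
)

```text
time: 14.85
tool_pos: [0.4616, -0.0692, 0.1996]
tcp_rot: [-2.912, -1.175, 0.004]
wrist_force: [-0.2, -0.8, 0.4]
width: 0.999
```

Request:
play_rows(
  series=[
    {"translation": [0, 0, 0.01], "spin": 1},
    {"translation": [0, 0, 0.01], "spin": 1},
    {"translation": [0, 0, 0.01], "spin": 1},
    {"translation": [0, 0, 0.01], "spin": 1},
    {"translation": [0, 0, 0.01], "spin": 1},
  ],
)

```text
time: 15.35
tool_pos: [0.4615, -0.0692, 0.1496]
tcp_rot: [-3.098, -0.517, 0.005]
wrist_force: [0.4, 0.5, 0.9]
width: 0.995
```

Request:
play_rows(
  series=[
    {"translation": [0, 0, 0.01], "spin": 1},
    {"translation": [0, 0, 0.01], "spin": 1},
    {"translation": [0, 0, 0.01], "spin": 1},
    {"translation": [0, 0, 0.01], "spin": 1},
    {"translation": [0, 0, 0], "spin": 0.17},
  ],
)

```text
time: 15.85
tool_pos: [0.4601, -0.0688, 0.1088]
tcp_rot: [-3.14, 0.047, 0.009]
wrist_force: [-0.5, -0.3, -0.0]
width: 1.001
```

```bash
python3 - <<'E'
from h import *
st=bot.read_state(); p=st['tool_pos']; M=Ro.from_rotvec(st['tcp_rot']).as_matrix(); print(p,M.round(4).tolist(),st['width'])
print('tool y angle',np.arctan2(M[1,1],M[0,1]),'d tool',M.T@(np.array([.4623,-.0684,.010])-p))
E
```

```text
[ 0.46011485 -0.06881757  0.10880259] [[0.9995, -0.0302, -0.0058], [-0.0302, -0.9995, 0.0009], [-0.0059, -0.0007, -1.0]] 1.0008582737227794
tool y angle -1.6010439789961164 d tool [ 0.00275163 -0.00040972  0.09878847]
```

Request:
play_rows(
  series=[
    {"translation": [0.002, 0, 0.02], "spin": 0},
    {"translation": [0, 0, 0.025], "spin": 0},
    {"translation": [0, 0, 0.025], "spin": 0},
    {"translation": [0, 0, 0.018], "spin": 0},
    {"translation": [0, 0, 0.01], "spin": 0},
  ],
)

```text
time: 16.35
tool_pos: [0.4629, -0.0688, 0.0118]
tcp_rot: [-3.141, 0.044, 0.006]
wrist_force: [-0.7, 0.1, 0.0]
width: 1.002
```

Request:
play_rows(
  series=[
    {"translation": [0, 0, 0], "spin": 0},
    {"translation": [0, 0, 0], "spin": 0},
    {"translation": [0, 0, 0], "spin": 0},
    {"translation": [0, 0, 0], "spin": 0},
    {"translation": [0, 0, 0], "spin": 0},
  ],
  jaw=-1,
  force=80,
)

```text
time: 16.85
tool_pos: [0.4659, -0.069, 0.0151]
tcp_rot: [3.141, -0.045, 0.004]
wrist_force: [-0.6, -0.5, 3.3]
width: 0.3
```

Request:
play_rows(
  series=[
    {"translation": [0, 0, 0], "spin": 0},
    {"translation": [0, 0, 0], "spin": 0},
    {"translation": [0, 0, 0], "spin": 0},
    {"translation": [0, 0, 0], "spin": 0},
    {"translation": [0, 0, 0], "spin": 0},
  ],
)

```text
time: 17.35
tool_pos: [0.4659, -0.069, 0.0151]
tcp_rot: [3.141, -0.045, 0.004]
wrist_force: [-0.9, 0.3, 6.0]
width: 0.294
```

```bash
python3 - <<'E'
from h import *
st=bot.read_state(); p=st['tool_pos']; M=Ro.from_rotvec(st['tcp_rot']).as_matrix(); print(p,M.round(4).tolist(),st['width'],st['wrist_force'])
E
```

```text
[ 0.46587751 -0.06902351  0.01505052] [[0.9996, -0.0288, 0.0024], [-0.0288, -0.9996, -0.0005], [0.0024, 0.0004, -1.0]] 0.2939264067238415 [-0.8863274   0.28179293  6.0349413 ]
```

Request:
play_rows(
  series=[
    {"translation": [0, 0, -0.01], "spin": 0},
    {"translation": [0, 0, -0.02], "spin": 0},
    {"translation": [0, 0, -0.035], "spin": 0},
    {"translation": [0, 0, -0.035], "spin": 0},
    {"translation": [0, 0, -0.035], "spin": 0},
  ],
)

```text
time: 17.85
tool_pos: [0.4632, -0.0685, 0.1494]
tcp_rot: [-3.141, 0.045, 0.004]
wrist_force: [1.0, -0.7, -3.7]
width: 0.296
```

Request:
play_rows(
  series=[
    {"translation": [0.015, -0.0021, -0.02], "spin": 0},
    {"translation": [0.02, -0.0028, -0.01], "spin": 0},
    {"translation": [0.025, -0.0035, 0], "spin": 0},
    {"translation": [0.02, -0.0028, 0], "spin": 0},
    {"translation": [0.01, -0.0014, 0], "spin": 0},
  ],
)

```text
time: 18.35
tool_pos: [0.5555, -0.0586, 0.1785]
tcp_rot: [-3.141, 0.045, 0.001]
wrist_force: [0.1, -0.7, -3.1]
width: 0.297
```

Request:
play_rows(
  series=[
    {"translation": [0, 0, 0], "spin": -0.4},
    {"translation": [0, 0, 0], "spin": -0.8},
    {"translation": [0, 0, 0], "spin": -1},
    {"translation": [0, 0, 0], "spin": -1},
    {"translation": [0, 0, 0], "spin": -1},
  ],
)

```text
time: 18.85
tool_pos: [0.5534, -0.0587, 0.1779]
tcp_rot: [-3.095, -0.533, 0.004]
wrist_force: [0.6, -0.6, -4.0]
width: 0.292
```

Request:
play_rows(
  series=[
    {"translation": [0, 0, 0], "spin": -1},
    {"translation": [0, 0, 0], "spin": -1},
    {"translation": [0, 0, 0], "spin": -1},
    {"translation": [0, 0, 0], "spin": -1},
    {"translation": [0, 0, 0], "spin": -1},
  ],
)

```text
time: 19.35
tool_pos: [0.5534, -0.0588, 0.178]
tcp_rot: [-2.906, -1.19, 0.004]
wrist_force: [0.3, -0.1, -3.0]
width: 0.293
```

Request:
play_rows(
  series=[
    {"translation": [0, 0, 0], "spin": -1},
    {"translation": [0, 0, 0], "spin": -1},
    {"translation": [0, 0, 0], "spin": -1},
    {"translation": [0, 0, 0], "spin": -1},
    {"translation": [0, 0, 0], "spin": -1},
  ],
)

```text
time: 19.85
tool_pos: [0.5535, -0.0588, 0.178]
tcp_rot: [-2.579, -1.791, 0.003]
wrist_force: [0.4, -0.1, -3.7]
width: 0.291
```

Request:
play_rows(
  series=[
    {"translation": [0, 0, 0], "spin": -1},
    {"translation": [0, 0, 0], "spin": -1},
    {"translation": [0, 0, 0], "spin": -1},
    {"translation": [0, 0, 0], "spin": -0.8},
    {"translation": [0, 0, 0], "spin": -0.36},
  ],
)

```text
time: 20.35
tool_pos: [0.5534, -0.0588, 0.178]
tcp_rot: [-2.215, -2.225, 0.003]
wrist_force: [0.3, -0.3, -3.3]
width: 0.296
```

Request:
play_rows(
  series=[
    {"translation": [0, 0, 0], "spin": 0},
    {"translation": [0, 0, 0], "spin": 0},
    {"translation": [0, 0, 0], "spin": 0},
  ],
)

```text
time: 20.65
tool_pos: [0.5545, -0.0588, 0.1785]
tcp_rot: [-2.219, -2.223, 0.001]
wrist_force: [0.6, 0.4, -3.1]
width: 0.295
```

```bash
python3 - <<'E'
from h import *
st=bot.read_state(); p=st['tool_pos']; M=Ro.from_rotvec(st['tcp_rot']).as_matrix(); print(p,M.round(4).tolist(),st['width'],st['wrist_force'],st['torque'])
print('paddle yaw',np.arctan2(M[1,1],M[0,1])+np.pi/2)
a=bot.read_camera("top"); cv2.imwrite("pics/f1_raw.png",a); cv2.imwrite("pics/f1s_raw.png",bot.read_camera("side"))
E
```

```text
[ 0.55447591 -0.05881503  0.17853466] [[-0.0019, 1.0, -0.0008], [1.0, 0.0019, 0.0], [0.0, -0.0008, -1.0]] 0.294643481411333 [ 0.6104541   0.42060534 -3.13485995] [ 0.01034516  0.01205211 -0.00602039]
paddle yaw 1.5726969468960186
```

Request:
play_rows(
  series=[
    {"translation": [0.01, 0.0, 0], "spin": 0},
    {"translation": [0.02, 0.0, 0.01], "spin": 0},
    {"translation": [0.03, 0.0, 0.02], "spin": 0},
    {"translation": [0.03, 0.0, 0.02], "spin": 0},
    {"translation": [0.03, 0.0, 0.02], "spin": 0},
  ],
)

```text
time: 21.25
tool_pos: [0.5547, 0.0628, 0.1084]
tcp_rot: [2.219, 2.223, 0.001]
wrist_force: [0.8, -0.4, -3.8]
width: 0.297
```

Request:
play_rows(
  series=[
    {"translation": [0.025, 0, 0.015], "spin": 0},
    {"translation": [0.015, 0, 0.005], "spin": 0},
    {"translation": [0, 0, 0], "spin": 0},
    {"translation": [0, 0, 0], "spin": 0},
    {"translation": [0, 0, 0], "spin": 0},
  ],
)

```text
time: 21.75
tool_pos: [0.5555, 0.1006, 0.0899]
tcp_rot: [2.218, 2.223, 0.002]
wrist_force: [0.3, 0.4, -3.3]
width: 0.291
```

```bash
python3 - <<'E'
from h import *
st=bot.read_state(); p=st['tool_pos']; M=Ro.from_rotvec(st['tcp_rot']).as_matrix(); print(p,M.round(4).tolist(),st['wrist_force'])
t=bot.read_camera("top"); s=bot.read_camera("side"); cv2.imwrite("pics/g_top.png",t)
c=p+np.array([0,.1044,.015])
print('pred clasp px',proj("top",c),proj("side",c))
for n,i in(("top",t),("side",s)):
    h=cv2.cvtColor(i,cv2.COLOR_BGR2HSV); m=cv2.inRange(h,(18,110,60),(34,255,255))
    k,_,sta,cen=cv2.connectedComponentsWithStats(m)
    print(n,[(cen[j].round(1).tolist(),int(sta[j,4])) for j in range(1,k) if sta[j,4]>15])
a=crop(t,130,170,270,290,3.2,None);b=crop(s,215,110,300,230,3.9,None)
h=max(a.shape[0],b.shape[0]); q=lambda i:cv2.copyMakeBorder(i,0,h-i.shape[0],0,0,cv2.BORDER_CONSTANT)
cv2.imwrite("pics/g1.png",np.hstack([q(a),q(b)]))
E
```

```text
[0.55549452 0.1005592  0.08991229] [[-0.0019, 1.0, 0.0019], [1.0, 0.0019, -0.0002], [-0.0002, 0.0019, -1.0]] [ 0.34718457  0.41365598 -3.29408524]
pred clasp px [200.5717515  219.80851608] [258.7602485  170.17424304]
top [([156.6, 119.0], 73), ([538.4, 178.5], 695), ([454.0, 218.7], 71), ([466.1, 220.6], 20), ([454.5, 235.0], 51), ([241.0, 287.2], 337)]
side [([332.7, 147.7], 19), ([299.1, 399.3], 42), ([310.4, 413.0], 43)]
```

View pics/g1.png

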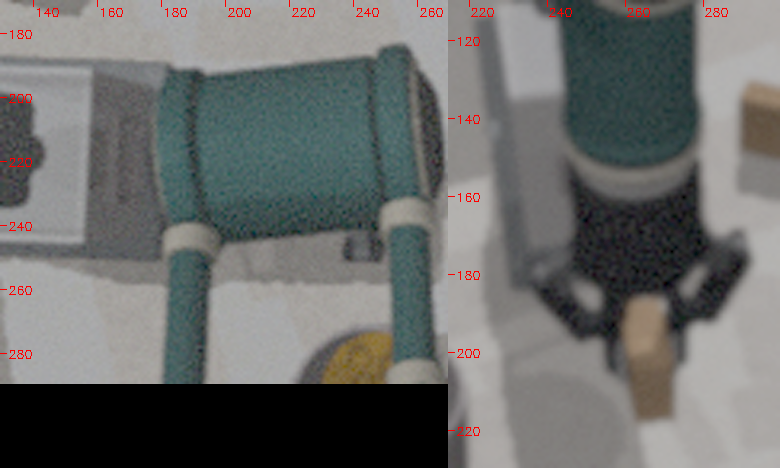

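```bash
python3 - <<'E'
from h import *
print('block rear-bottom pred',proj("side",[.5555,.069,.075]),'seen ~(267.5,216.5)')
t=cv2.imread("pics/top0.png").astype(float).mean(2); s=cv2.imread("pics/side0.png").astype(float).mean(2)
# predicted frame y-extent in top view vs profile of brightness along rows
for u in range(160,178,2): print(u, (cv2.GaussianBlur(t,(0,0),1)[196:246,u]).astype(int).tolist())
for x in (.5552,):
  for l in (-.037,-.031,-.019,.019,.031,.037): print(l,proj("top",[x-l,.2751,.116]),proj("side",[x-l,.2751,.116]),proj("side",[x-l,.2751,.1]))
for n in ("f1_raw","f1s_raw"):
    h=cv2.cvtColor(cv2.imread(f"pics/{n}.png"),cv2.COLOR_BGR2HSV); m=cv2.inRange(h,(18,90,60),(34,255,255))
    k,_,sta,cen=cv2.connectedComponentsWithStats(m); print(n,[(cen[j].round(1).tolist(),int(sta[j,4])) for j in range(1,k) if sta[j,4]>15])
print(proj("top",[.5545,.046,.1935]))
E
```

```text
block rear-bottom pred [267.98210842 217.4005744 ] seen ~(267.5,216.5)
160 [50, 49, 48, 48, 47, 46, 46, 48, 50, 51, 52, 52, 50, 47, 43, 40, 39, 39, 40, 41, 41, 41, 41, 40, 40, 40, 40, 40, 39, 39, 39, 38, 39, 41, 41, 42, 43, 42, 43, 43, 43, 43, 43, 43, 43, 44, 46, 46, 46, 48]
162 [47, 45, 45, 45, 45, 44, 43, 45, 48, 49, 50, 50, 49, 48, 46, 43, 42, 43, 43, 43, 44, 44, 44, 43, 43, 44, 46, 45, 45, 45, 45, 44, 46, 48, 48, 47, 47, 46, 45, 43, 43, 43, 42, 43, 45, 45, 45, 46, 47, 47]
164 [49, 47, 46, 45, 45, 44, 44, 45, 48, 49, 50, 52, 52, 52, 52, 51, 51, 53, 53, 53, 52, 52, 52, 52, 52, 52, 52, 53, 54, 53, 53, 53, 54, 55, 55, 54, 51, 49, 46, 43, 44, 44, 44, 43, 43, 45, 45, 46, 47, 48]
166 [49, 47, 45, 45, 45, 45, 46, 46, 47, 50, 52, 54, 55, 55, 55, 54, 53, 52, 52, 52, 53, 53, 52, 51, 51, 51, 51, 51, 51, 50, 49, 49, 50, 50, 50, 49, 48, 47, 46, 45, 44, 44, 45, 44, 45, 46, 46, 46, 47, 48]
168 [50, 48, 46, 45, 44, 44, 44, 45, 45, 45, 45, 43, 43, 46, 47, 46, 44, 44, 44, 45, 45, 46, 45, 44, 44, 44, 44, 44, 44, 44, 43, 43, 44, 45, 43, 40, 39, 40, 43, 44, 44, 43, 44, 45, 46, 47, 47, 47, 48, 49]
170 
[... 970 characters left out ...]
[266.04999067 152.20655628]
-0.019 [168.05634803 210.53751309] [261.42678332 148.2531025 ] [261.67100482 152.7818398 ]
0.019 [167.4385518  227.77497641] [247.32887849 150.08639277] [247.7298231  154.61334425]
0.031 [167.24295034 233.23255729] [242.85272615 150.66847122] [243.3036956  155.19482094]
0.037 [167.14505792 235.96390603] [240.61027066 150.96007993] [241.08634939 155.48612189]
f1_raw [([156.6, 119.1], 70), ([538.3, 178.3], 726), ([454.2, 218.6], 76), ([270.1, 221.0], 133), ([466.0, 221.1], 21), ([455.1, 234.5], 73), ([248.1, 287.2], 546), ([252.6, 307.3], 83)]
f1s_raw [([333.1, 147.9], 30), ([302.4, 396.1], 82), ([293.6, 401.2], 20), ([309.6, 412.8], 32)]
[269.4260361  220.90749888]
```

Top row agrees: clasp seen at (270.1,221.0) against predicted (269.4,220.9), and the window frame centre at row ~219 matches the fit. Lowering 2 mm and advancing.

Request:
play_rows(
  series=[
    {"translation": [0, 0, 0.002], "spin": 0},
    {"translation": [0.012, 0, 0], "spin": 0},
    {"translation": [0.012, 0, 0], "spin": 0},
    {"translation": [0.008, 0, 0], "spin": 0},
    {"translation": [0, 0, 0], "spin": 0},
  ],
)

```text
time: 22.35
tool_pos: [0.5545, 0.1348, 0.0869]
tcp_rot: [-2.217, -2.226, -0.001]
wrist_force: [-0.5, 0.1, -4.2]
width: 0.294
```

Request:
play_rows(
  series=[
    {"translation": [0, 0, 0], "spin": 0},
    {"translation": [0, 0, 0], "spin": 0},
    {"translation": [0, 0, 0], "spin": 0},
  ],
)

```text
time: 22.65
tool_pos: [0.5544, 0.133, 0.0867]
tcp_rot: [2.219, 2.224, -0.0]
wrist_force: [-0.7, 0.0, -3.8]
width: 0.295
```

Request:
play_rows(
  series=[
    {"translation": [0, 0.0007, -0.001], "spin": 0},
    {"translation": [0.004, 0, 0], "spin": 0},
    {"translation": [0.004, 0, 0], "spin": 0},
    {"translation": [0.004, 0, 0], "spin": 0},
    {"translation": [0, 0, 0], "spin": 0},
  ],
)

```text
time: 23.15
tool_pos: [0.5552, 0.1458, 0.0878]
tcp_rot: [-2.218, -2.225, -0.0]
wrist_force: [0.3, -0.4, -3.7]
width: 0.294
```

Request:
play_rows(
  series=[
    {"translation": [0.003, 0, 0], "spin": 0},
    {"translation": [0.003, 0, 0], "spin": 0},
    {"translation": [0.003, 0, 0], "spin": 0},
    {"translation": [0, 0, 0], "spin": 0},
    {"translation": [0, 0, 0], "spin": 0},
  ],
)

```text
time: 23.65
tool_pos: [0.5551, 0.1542, 0.0878]
tcp_rot: [2.218, 2.224, -0.0]
wrist_force: [1.0, 0.3, -4.0]
width: 0.298
```

Request:
play_rows(
  series=[
    {"translation": [0.003, 0, 0], "spin": 0},
    {"translation": [0.003, 0, 0], "spin": 0},
    {"translation": [0, 0, 0], "spin": 0},
    {"translation": [0, 0, 0], "spin": 0},
  ],
)

```text
time: 24.05
tool_pos: [0.5551, 0.1603, 0.0878]
tcp_rot: [2.218, 2.224, 0.0]
wrist_force: [-0.7, 0.3, -4.1]
width: 0.29
```

Request:
play_rows(
  series=[
    {"translation": [0.003, 0, 0], "spin": 0},
    {"translation": [0.003, 0, 0], "spin": 0},
    {"translation": [0, 0, 0], "spin": 0},
    {"translation": [0, 0, 0], "spin": 0},
  ],
)

```text
time: 24.45
tool_pos: [0.5551, 0.1663, 0.0878]
tcp_rot: [2.218, 2.224, -0.0]
wrist_force: [0.4, -0.9, -3.1]
width: 0.295
```

Request:
play_rows(
  series=[
    {"translation": [0.004, 0, 0], "spin": 0},
    {"translation": [0.004, 0, 0], "spin": 0},
    {"translation": [0.004, 0, 0], "spin": 0},
    {"translation": [0, 0, 0], "spin": 0},
    {"translation": [0, 0, 0], "spin": 0},
  ],
)

```text
time: 24.95
tool_pos: [0.555, 0.1784, 0.0878]
tcp_rot: [2.218, 2.225, -0.0]
wrist_force: [0.3, -0.3, -3.7]
width: 0.294
```

Request:
play_rows(
  series=[
    {"translation": [0.004, 0, 0], "spin": 0},
    {"translation": [0.004, 0, 0], "spin": 0},
    {"translation": [0.004, 0, 0], "spin": 0},
    {"translation": [0, 0, 0], "spin": 0},
    {"translation": [0, 0, 0], "spin": 0},
  ],
)

```text
time: 25.45
tool_pos: [0.555, 0.1903, 0.0878]
tcp_rot: [2.218, 2.225, -0.0]
wrist_force: [0.5, 0.8, -3.3]
width: 0.297
```

Request:
play_rows(
  series=[
    {"translation": [0.004, 0, 0], "spin": 0},
    {"translation": [0.004, 0, 0], "spin": 0},
    {"translation": [0.004, 0, 0], "spin": 0},
    {"translation": [0, 0, 0], "spin": 0},
    {"translation": [0, 0, 0], "spin": 0},
  ],
)

```text
time: 25.95
tool_pos: [0.555, 0.2023, 0.0878]
tcp_rot: [2.218, 2.225, -0.0]
wrist_force: [-0.3, 1.0, -3.6]
width: 0.295
```

Request:
play_rows(
  series=[
    {"translation": [0.004, 0, 0], "spin": 0},
    {"translation": [0.004, 0, 0], "spin": 0},
    {"translation": [0.004, 0, 0], "spin": 0},
    {"translation": [0.003, 0, 0], "spin": 0},
    {"translation": [0, 0, 0], "spin": 0},
  ],
)

```text
time: 26.45
tool_pos: [0.555, 0.2177, 0.0878]
tcp_rot: [-2.218, -2.225, -0.0]
wrist_force: [0.8, 0.6, -3.5]
width: 0.295
```

Request:
play_rows(
  series=[
    {"translation": [0, 0, 0], "spin": 0},
    {"translation": [0, 0, 0], "spin": 0},
    {"translation": [0, 0, 0], "spin": 0},
  ],
)

```text
time: 26.75
tool_pos: [0.5549, 0.217, 0.0877]
tcp_rot: [-2.219, -2.224, 0.0]
wrist_force: [0.5, -0.5, -2.2]
width: 0.297
```

```bash
python3 - <<'E'
from h import *
st=bot.read_state(); p=st['tool_pos']; M=Ro.from_rotvec(st['tcp_rot']).as_matrix(); print(p,M.round(4).tolist(),st['wrist_force'],st['torque'])
t=bot.read_camera("top"); s=bot.read_camera("side")
print('clasp px',proj("top",p+[0,.1035,.015]),'window',proj("top",[.5552,.2811,.1]))
a=crop(t,110,190,210,250,3.9,None);b=crop(s,215,100,300,220,3.9,None);c=crop(t,400,140,510,290,2.6,None)
a=np.vstack([a,cv2.resize(c,(a.shape[1],a.shape[1]*150//110))[:330]])
h=max(a.shape[0],b.shape[0]); q=lambda i:cv2.copyMakeBorder(i,0,h-i.shape[0],0,0,cv2.BORDER_CONSTANT)
cv2.imwrite("pics/i1.png",np.hstack([q(a),q(b)]))
E
```

```text
[0.5549336  0.21703048 0.08773933] [[-0.0023, 1.0, -0.0001], [1.0, 0.0023, -0.0001], [-0.0001, -0.0001, -1.0]] [ 0.46883556 -0.50291697 -2.22398659] [-0.02024693 -0.0460872  -0.07186911]
clasp px [149.14672216 218.98788401] window [167.10096117 219.27295025]
```

View pics/i1.png

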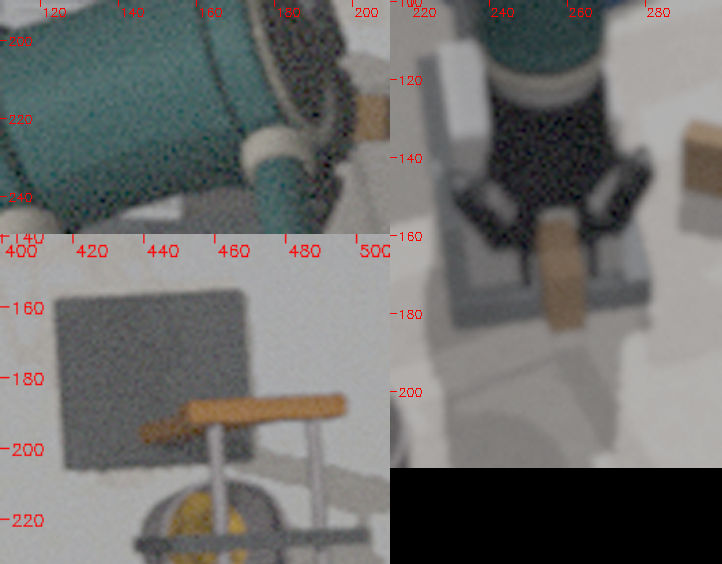

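The paddle sits level in the window with no contact force above the noise. The pail still hangs on the prongs at top px (463,225). Handing in.

```bash
python3 -c "
from workcell import bot
print(bot.finish_job()); s=bot.read_state(); print(s['time'],s['tool_pos'],s['wrist_force'],s['width'])"
```

```text
the job is handed in; nothing more can be done
None
the job is handed in; nothing more can be done
```

I hung the small pail on both prongs and let go of it. I then took the paddle nearest the base by its block and fed its tongue through the press window. The job was handed in at about 27 s, still holding the paddle there; no verdict was reported.

**Last checks:**
- **Pail:** a late camera view shows it still hanging with its bar across both prongs and the gripper clear of it.
- **Paddle position:** the estimated clasp centre is about (0.555, 0.3205), and the punch spot is at (0.555, 0.321). Height is within about 1 mm and the feed angle within about 0.001 rad of the fitted press direction.
- **Forces:** no sideways force above about 1 N during insertion. The vertical reading eased from about -3.5 to -2.2 N in the last sample. That may be noise or a light touch, and it is far below 10 N.
- **Other objects:** the spool, jar and cone were never approached, but I did not measure them again.

**Not confirmed by camera:** the arm hid the clasp in both views during insertion. Its final position therefore comes from the arm's pose and an earlier image, which put it about 1.4 mm from my estimate; I corrected for most of that.

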